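# Set up the downdraft box for sanding a foam blank's edge

### The job

Get the downdraft sanding box ready: pull the blast gate on its suction duct fully open, to its end stop, and take the rectangular foam blank off the sloping plywood stand and stand it upright on a long thin edge on the perforated top, with its face flat against the wooden fence and neither end sticking out past the fence. Let go of both, and leave the other things on the table where they are; the order is up to you.

Things in the scene. Friction and masses are not known exactly. Their poses are not given: they have to be found in the camera images.
- station: Benchtop downdraft sanding box, fixed, grey, 260 (its x) x 300 (its y) x 130 mm high; flat level perforated aluminium top. Origin: centre of its underside, on the table; x from the front (robot side) to the fence side, y left, z up. A 63 mm steel duct leaves its right side (y -150), axis 80 mm above the table, runs along -y through the blast gate and over the table's edge.
- fence (a point): Middle of the foot of the wooden fence's front face, on the perforated top (station frame x +113, y 0, z +130 mm); axes as the station's. The fence stands along the far edge of the top: 300 mm long (the box's full width), 45 mm high, 17 mm thick. Finished, the blank's centre is 15 mm in front of this face and 55 mm above the top.
- gate_housing (a point): Centre of the blast gate's fixed aluminium housing, on the duct axis (station frame 0, -225, +80 mm): 100 x 100 mm in the plane square to the duct, 20 mm thick, with round collars, 72 mm diameter, to 34 mm either side of its plane. It is turned about the duct by 35 degrees, so its slide comes out up and towards the robot. The grip bar's centre is 80 mm from this point when shut, 30 mm beyond the housing's edge. The sanding box's side wall is 75 mm from the slide plate.
- gate_grip (a point): Centre of the black grip bar on the gate's steel slide plate; moves with it. Bar: 70 mm (point x, in the plate's plane) x 16 mm thick (point y, along the duct: pinch it this way) x 24 mm (point z). Its z runs along the slide, outwards: up and towards the robot, 35 degrees from vertical; opening moves it along +z. Below the bar is only the plate, 3 mm thick and 76 mm wide.
- gate (a joint): Travel of the blast gate's slide in metres: 0 shut, 0.070 fully open against its end stop. It starts shut or up to 0.025 open. Stiff sliding friction, about 4 N, no spring: it stays where it is left.
- stand: Fixed plywood stand on the left, 180 mm wide (its y), foot 130 mm deep. Origin: centre of its width, on the table; z up. Its low back slopes 35 degrees from vertical, top nearer to the robot (-x), and a ledge square to it carries the blank. The back reaches only 48 mm up the blank, so the blank's upper 62 mm are free on both faces.
- blank: Rectangular blank of pink rigid modelling foam, 30 mm thick (its x) x 160 mm long (its y) x 110 mm high (its z), about 0.14 kg, loose. Origin: its centre. It starts on a 160 x 30 mm long thin edge on the stand's ledge, leaning 35 degrees towards the robot: its z axis points up and to the robot, its x axis away from the robot and up.
- lblock: Bystander: L-shaped block of pink foam lying flat, 170 x 130 x 55 mm, loose. Origin: on the table under it.
- rasp: Bystander: aluminium surface rasp with dark blade, 305 x 42 x 18 mm, lying along its y, loose. Origin: under it, 140 mm from its blade end.
- bitbox: Bystander: open clear plastic box of rotary-tool bits, 80 x 110 x 28 mm, loose. Origin: centre of its underside.
- sander: Bystander: hand sanding block of cork with a wooden grip, 65 x 125 x 43 mm, loose. Origin: centre of its underside.

How it is judged:
At the end, for the whole second after the job is handed in: The gate's slide is within 4 mm of its open stop; the blank stands on a long thin edge on the perforated top, upright and parallel to the fence within 0.06 rad, its face within 7 mm of the fence, its middle within 75 mm of the fence's middle, at rest and released (value of joint gate above 0.066 m and angle between the z axis of blank and the z axis of station, either way round below 0.06 rad and angle between the x axis of blank and the x axis of station, either way round below 0.06 rad and x of blank in the frame of fence between -0.022 and -0.012 m and y of blank in the frame of fence between -0.075 and 0.075 m and z of blank in the frame of fence between 0.051 and 0.059 m and linear speed of blank below 0.02 m/s); the robot touches nothing.
It fails at once if the L-shaped block of pink foam is shifted by more than 30 mm (distance of lblock from where it was at the start of the episode above 0.03 m).
It fails at once if the surface rasp is shifted by more than 30 mm (distance of rasp from where it was at the start of the episode above 0.03 m).
It fails at once if the clear bit box is shifted by more than 30 mm (distance of bitbox from where it was at the start of the episode above 0.03 m).
It fails at once if the hand sanding block is shifted by more than 30 mm (distance of sander from where it was at the start of the episode above 0.03 m).
It also fails if it takes over 50 s, if anything falls off the work surface, if the arm or the gripper's body presses on something with over 40 N, if the wrist force passes 120 N, or if a joint passes its speed limit or range.

### The arm

A 6-joint arm with a two-finger parallel gripper is mounted at the origin on the work surface. World frame = base frame: x ahead of the robot, y to its left, z up, the work surface at z = 0. Lengths are in m, angles in rad, forces in N, time in s.
With the tool pointing down it reaches from about 0.35 to 0.925 m from the base axis. Payload 6.4 kg.
Tool frame: the origin (TCP) lies midway between the tips of the shut fingers; the grasp point (between the pads) lies 19 mm behind it; y points along the fingers, z is the direction in which the jaws open and shut, and the axes are right-handed (so a half turn about y gives the same grasp; the last joint's range is limited). The gripper opens to 94 mm and grips with 3 to 60 N. Pads are 16 mm wide; open, the fingers measure 119 mm over their backs; the gripper's body (75 mm by 177 mm) begins 78 mm behind the grasp point.
Start: joints at [0.927, 0.245, 1.558, -0, 1.339, -0.174], TCP at [0.294, 0.58, 0.205] pointing down, gripper open.
Joint ranges: [-3.13, 3.13], [-1.02, 2.26], [0.13, 2.54], [-0.95, 4.09], [0.21, 2.88], [-2.74, 2.74]. Speed limits (rad/s): [2.57, 2.57, 3.14, 3.14, 3.14, 3.14].

### API

Orientations are given as a unit quaternion [w, x, y, z].
In Python, from workcell import * gives the robot as it stands.
- The arm moves only by the tool step_arm, never from a script. Its argument "motion" is one flat list of numbers, 6 for each row, row after row: the shift along the world's x, y, z in cm, then the turn, a rotation vector about the world's x, y, z in rad. In form: [x, y, z, wx, wy, wz, x, y, z, wx, wy, wz, ...]. A call has 1 to 12 rows; each row is the pose to reach, as a shift and turn from the pose measured when the call began; what a row does not reach only later rows make up. A row lasts 1/12 s, in which the tool goes at most 41.7 mm and 7.16 degrees, less where a joint would pass 70% of its speed; a pose out of reach is approached as far as the arm can. A call with a gripper value outside its range is refused whole. "hand" is the opening, from 0 (shut) to 1 (fully open), set as the call begins (left out, the last holds). The fingers move at their own pace and stop on an object; "force" is the grip in N (left out, the last holds). Time passes only in rows, so rows that repeat a pose let the fingers close. It gives the time, the measured TCP pose, the force and the opening at its end, in the units of the state.
- state(): the state, without advancing time (a new reading comes with each control period).
- camera(name): name is "scene" or "top"; returns a dict with "frame" (384x512x3 uint8, red, green, blue), "intrinsics" (3x3 intrinsics, pixels), "rvec" (rotation vector, rad) and "tvec" (3), from world to camera coordinates, as OpenCV has them. Camera axes: x right, y down, z forward; pixel columns grow to the right and rows downward; lengths in m; the calibration is good to about 2 mm. A picture is of the moment at which its call begins. There is no depth.
- hand_in(): hands the job in, once; it reports no verdict.
The state is a dict: "time": time; "joint_pos": joint angles; "qd": joint speeds; "joint_efforts": joint torques, N m; "ee_pos": TCP position; "tool_rot": TCP orientation; "wrist_force": force on the tool from outside, world axes, zero at the start; "torque": the same for the moment, N m; "gripper_width": finger opening in m.
Only numpy, scipy, OpenCV 4.12 (cv2) and the standard library are available. Lean on these libraries where they do the work, as an engineer would, in place of code of your own. Each camera call takes 0.05 s, during which the arm holds its last target.

## Working session

There is one attempt and no reset: what is moved stays moved. The work goes in short steps, Python scripts to look and compute and a tool call to move; the robot and the scene stay as the last step left them, time stands still between calls to the robot, and variables do not carry over. Pictures are saved under pics/ and viewed, and the job is handed in when it is done.

Besides the shell and the picture viewer there is one more tool, called after "Call:" as name(argument=value, ...) on one line, values as JSON. step_arm: Moves the arm, as the interface text tells. Its arguments: {"type":"object","properties":{"motion":{"type":"array"},"hand":{"type":"number"},"force":{"type":"number"}},"required":["motion"]}

```bash
ls; mkdir -p pics
python3 - <<'E'
from workcell import *
import cv2
print(state())
for n in ("scene","top"):
    c=camera(n); cv2.imwrite(f"pics/{n}0.png",cv2.cvtColor(c["frame"],cv2.COLOR_RGB2BGR))
    print(n,c["intrinsics"],c["rvec"],c["tvec"])
E
```

```text
pics
{'time': 0.0, 'joint_pos': array([ 9.26926534e-01,  2.45822065e-01,  1.55899162e+00, -1.46317719e-05,
        1.33871555e+00, -1.74122463e-01]), 'qd': array([-0.00035244, -0.0005414 , -0.00047486, -0.00111152,  0.00035934,
       -0.0011963 ]), 'joint_efforts': array([ 1.54368354e-03, -4.15826797e+01, -3.14609671e+01,  6.85372995e-02,
        3.31884949e-02, -1.26925097e-04]), 'ee_pos': array([0.29387433, 0.57909946, 0.2043523 ]), 'tool_rot': array([-0.68706202,  0.68832245, -0.16482441,  0.16428906]), 'wrist_force': array([-0.60594592, -0.57621238,  0.26822855]), 'torque': array([0.01107393, 0.02303704, 0.01556724]), 'gripper_width': 0.09440768638967674}
scene [[354.03362876   0.         257.82043383]
 [  0.         354.03362876 192.44364645]
 [  0.           0.           1.        ]] [ 1.97561091  1.81562959 -0.5053867 ] [-0.12912387 -0.41373244  1.4995283 ]
top [[353.92525786   0.         258.86035523]
 [  0.         353.92525786 196.74904252]
 [  0.           0.           1.        ]] [ 2.16388207 -2.14876469  0.13142353] [0.07853542 0.56669279 1.08583985]
```

View pics/scene0.png

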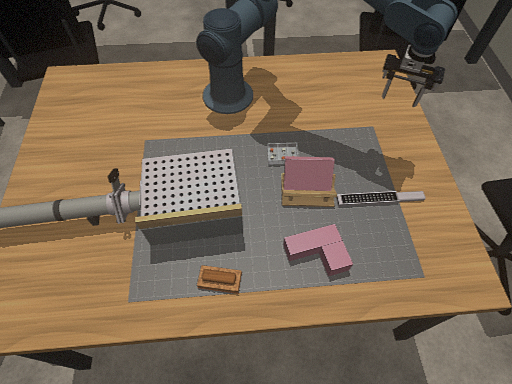

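View pics/top0.png

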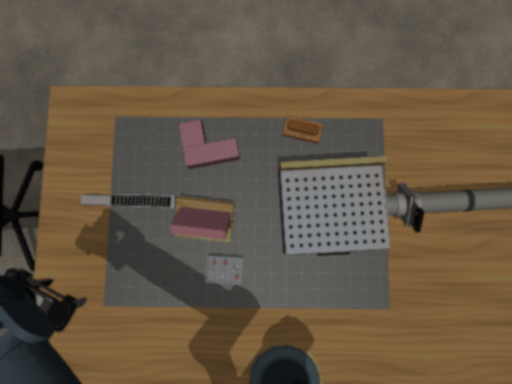

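The scene view (from the far side) shows the station at about (190,190), gate at (118,195), and stand with blank at (308,180). In the top view the station is at (335,208), the gate at (405,205) and the blank at (202,222). I'll zoom in next.

```bash
cat > h.py <<'E'
import numpy as np,cv2
from workcell import *
from scipy.spatial.transform import Rotation as R
def cam(n):
    c=camera(n); c["R"]=cv2.Rodrigues(np.array(c["rvec"],float))[0]; c["t"]=np.array(c["tvec"],float).ravel(); c["K"]=np.array(c["intrinsics"]); return c
def ray(c,p):
    d=c["R"].T@np.linalg.inv(c["K"])@np.array([p[0],p[1],1.]); o=-c["R"].T@c["t"]; return o,d
def onz(c,p,z):
    o,d=ray(c,p); return o+d*(z-o[2])/d[2]
def proj(c,X):
    q=c["K"]@(c["R"]@np.array(X)+c["t"]); return q[:2]/q[2]
def tri(c1,p1,c2,p2):
    o1,d1=ray(c1,p1);o2,d2=ray(c2,p2);d1/=np.linalg.norm(d1);d2/=np.linalg.norm(d2)
    s=np.linalg.lstsq(np.c_[d1,-d2],o2-o1,rcond=None)[0]
    a=o1+d1*s[0];b=o2+d2*s[1]; return (a+b)/2,np.linalg.norm(a-b)
def crop(c,x,y,w,h,s,name):
    im=cv2.cvtColor(c["frame"],cv2.COLOR_RGB2BGR)[y:y+h,x:x+w]
    im=cv2.resize(im,None,fx=s,fy=s,interpolation=cv2.INTER_CUBIC)
    for k in range(0,w,10): cv2.putText(im,str(x+k),(k*s,8),0,.3,(255,255,0),1);cv2.line(im,(k*s,9),(k*s,13),(255,255,0),1)
    for k in range(0,h,10): cv2.putText(im,str(y+k),(0,k*s+4),0,.3,(0,255,255),1);cv2.line(im,(20,k*s),(24,k*s),(0,255,255),1)
    cv2.imwrite("pics/"+name,im)
E
python3 - <<'E'
from h import *
s=cam("scene");t=cam("top")
np.save("s0.npy",s["frame"]);np.save("t0.npy",t["frame"])
print("cams",-s["R"].T@s["t"],-t["R"].T@t["t"])
crop(t,270,145,160,115,5,"t_st.png")
crop(t,160,185,90,110,5,"t_bl.png")
crop(s,95,140,155,110,5,"s_st.png")
crop(s,255,130,180,100,4,"s_bl.png")
E
```

```text
cams [1.14564634 0.02008414 1.05996402] [0.42748736 0.07950065 1.14773294]
```

View pics/t_st.png

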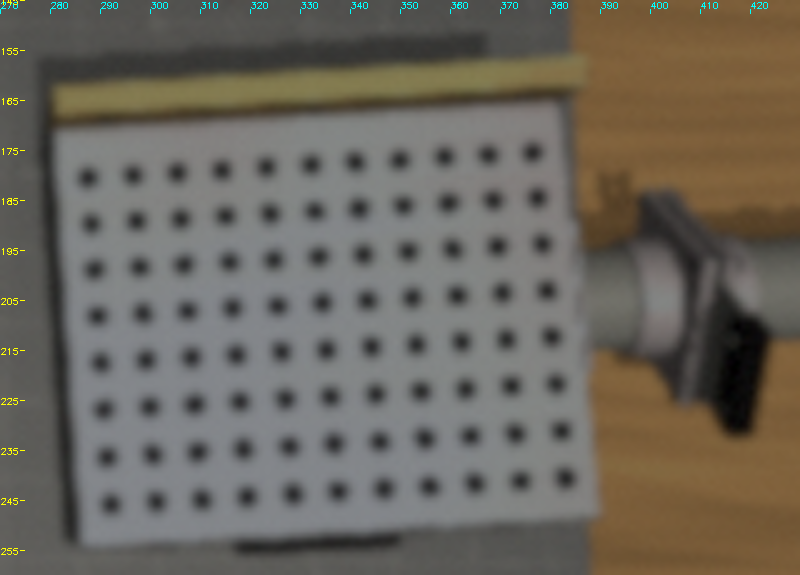

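View pics/t_bl.png

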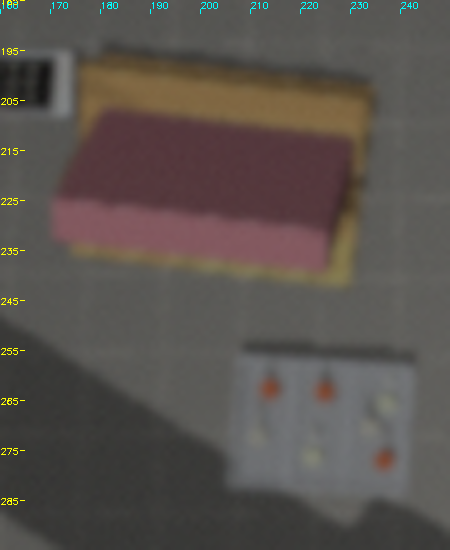

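View pics/s_st.png

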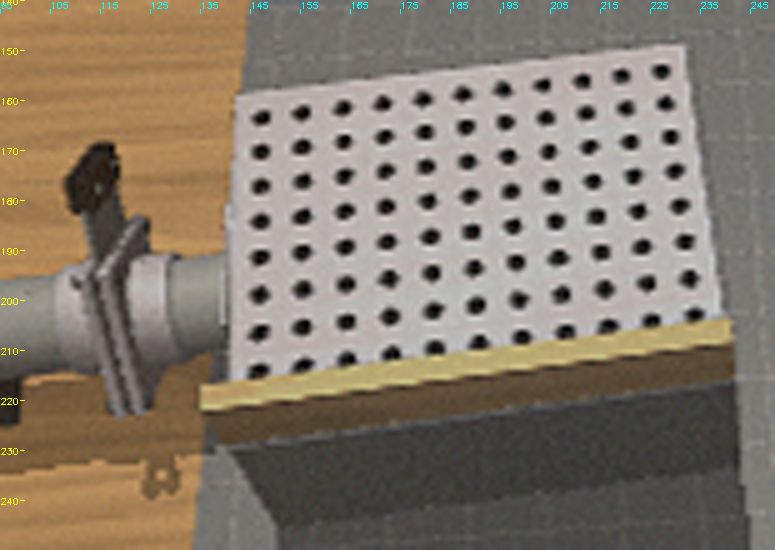

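View pics/s_bl.png

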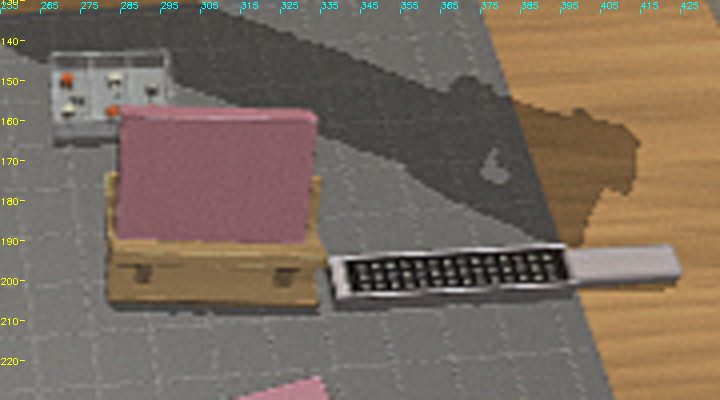

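Run:
```python
from h import *
s=cam("scene");t=cam("top")
def holes(c,box):
    x,y,w,h=box
    g=cv2.cvtColor(c["frame"],cv2.COLOR_RGB2GRAY)[y:y+h,x:x+w]
    g=cv2.resize(g,None,fx=4,fy=4,interpolation=cv2.INTER_CUBIC)
    m=(g<100).astype(np.uint8)
    n,l,st,ce=cv2.connectedComponentsWithStats(m)
    ok=[i for i in range(1,n) if 30<st[i,4]<350 and st[i,2]<25 and st[i,3]<25]
    return (ce[ok]+.5)/4-.5+[x,y]
for n,c,box in(("top",t,(284,170,102,80)),("scene",s,(140,148,100,68))):
    p=holes(c,box); W=np.array([onz(c,q,.13)[:2] for q in p])
    # grid fit
    (cx,cy),(w,h),a=cv2.minAreaRect(W.astype(np.float32))
    print(n,len(p),"ctr",cx,cy,"size",w,h,"ang",a, W.mean(0))
for n,p,z in [("FL",(285,253),.13),("FR",(389,246.5),.13),("fenceBL",(280,161.5),.175),("fenceBR",(386.5,155.5),.175),("fenceFL",(280.5,167.5),.175),("fenceFR",(386.5,162),.175)]:
    print("top",n,onz(t,p,z))
for n,p,z in [("FR",(141.7,158.5),.13),("FL",(231.5,148.3),.13),("fBL",(241,207.7),.175),("fBR",(135.2,221.7),.175),("fFL",(241,203),.175),("fFR",(135,217),.175)]:
    print("scene",n,onz(s,p,z))
# gate grip extents triangulation: ends of bar top
print("grip ctr",tri(t,(417.8,218.5),s,(112.8,174.2)))
# blank
for n,p,q in [("topL far",(180.5,206.5),(333.5,159)),("topR far",(229.5,212),(285,158.5)),("nearL",(169.5,224.5),None)]:
    if q:print(n,tri(t,p,s,q))
```

```text
top 89 ctr 0.5061993598937988 -0.13667640089988708 size 0.21307867765426636 0.2605663239955902 ang 3.7128918170928955 [ 0.51661724 -0.13706787]
scene 91 ctr 0.5154495239257812 -0.13350336253643036 size 0.1964910477399826 0.30081191658973694 ang 3.8500845432281494 [ 0.52033074 -0.13601239]
top FL [0.39378283 0.00683818 0.13      ]
top FR [ 0.41418999 -0.28914004  0.13      ]
top fenceBL [0.64872843 0.02356012 0.175     ]
top fenceBR [ 0.66793176 -0.27552436  0.175     ]
top fenceFL [0.63160567 0.02216572 0.175     ]
top fenceFR [ 0.64930137 -0.27482682  0.175     ]
scene FR [ 0.41392726 -0.28866229  0.13      ]
scene FL [0.39483638 0.00574078 0.13      ]
scene fBL [0.64944261 0.02313062 0.175     ]
scene fBR [ 0.66991938 -0.2731801   0.175     ]
scene fFL [0.63396001 0.02409165 0.175     ]
scene fFR [ 0.65495953 -0.27512155  0.175     ]
grip ctr (array([ 0.49241557, -0.36099526,  0.16148584]), np.float64(0.00029327388104990256))
topL far (array([0.51909941, 0.3024215 , 0.20196738]), np.float64(0.020048641074794867))
topR far (array([0.50407424, 0.16356515, 0.20068165]), np.float64(0.006090257899762807))
```

Run:
```python
from h import *
s=cam("scene");t=cam("top")
crop(t,165,200,80,50,10,"t_bl2.png")
crop(s,275,145,70,60,10,"s_bl2.png")
crop(t,390,175,45,60,10,"t_g2.png")
crop(s,98,160,45,60,10,"s_g2.png")
```

```text
(no output)
```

View pics/t_bl2.png

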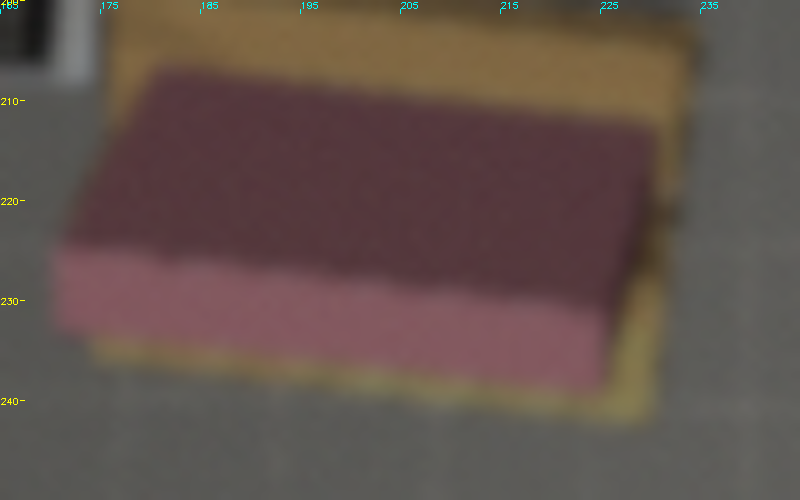

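View pics/s_bl2.png

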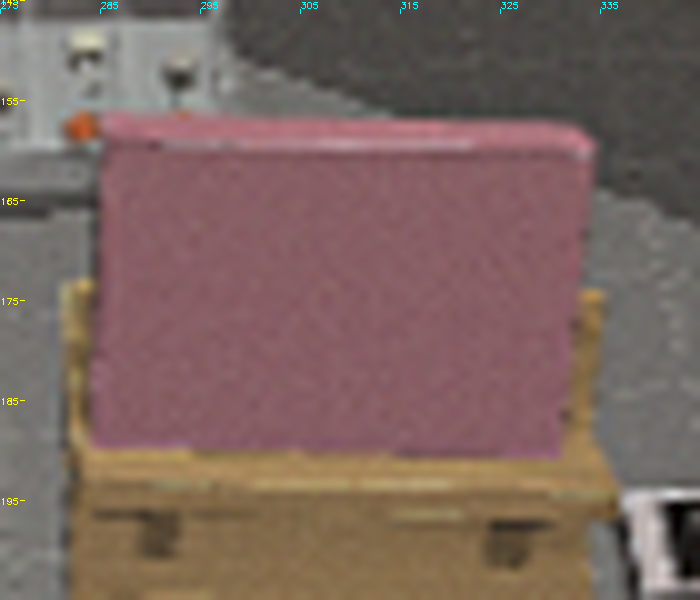

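View pics/t_g2.png

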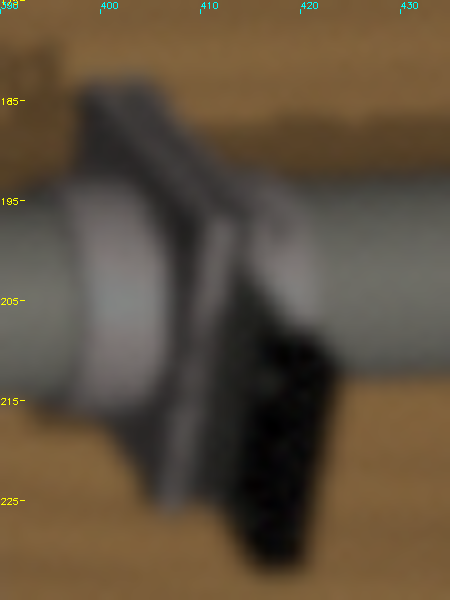

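View pics/s_g2.png

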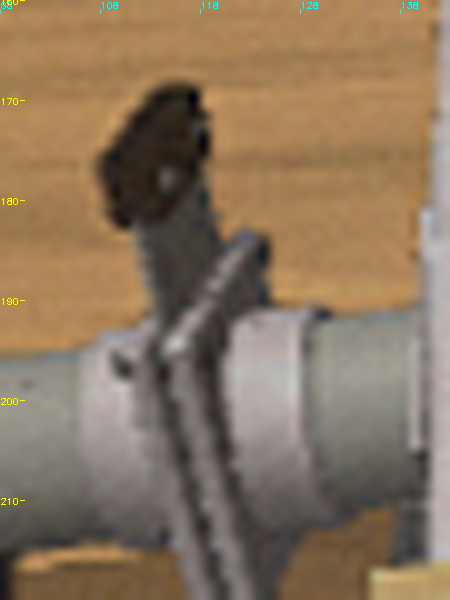

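Run:
```python
from h import *
s=cam("scene");t=cam("top")
P={}
for n,p,q in [("upfarL",(169.9,224),(333.3,159.5)),("upfarR",(224.8,230.2),(285,159)),("botfarL",(180.2,206.2),(330.7,190.3)),("botfarR",(230,212.3),(284,189.3)),("upnearL",(170,233),(332.5,157)),("upnearR",(224.5,238.5),(285,156))]:
    P[n],e=tri(t,p,s,q); print(n,P[n],e)
for a,b in(("upfarL","upfarR"),("botfarL","botfarR"),("upfarL","botfarL"),("upfarR","botfarR"),("upfarR","upnearR")):print(a,b,np.linalg.norm(P[a]-P[b]), (P[a]-P[b])/np.linalg.norm(P[a]-P[b]))
u=P["upfarL"]-P["upfarR"];print("yaw",np.arctan2(-u[0],u[1]))
u=P["botfarL"]-P["botfarR"];print("yaw",np.arctan2(-u[0],u[1]))
# grip: predicted projections vs q
th=.067;xs=np.array([np.cos(th),np.sin(th),0]);ys=np.array([-np.sin(th),np.cos(th),0])
H=np.array([.5316,-.1335,.08])-.225*ys
a=np.radians(35);zg=-np.sin(a)*xs+np.cos(a)*np.array([0,0,1]);xg=np.cos(a)*xs+np.sin(a)*np.array([0,0,1])
for q in(0.,.01,.015,.02,.025):
    top=[H+zg*(.08+q+.012)+i*xg*.035+j*ys*.008 for i in(-1,1) for j in(-1,1)]
    print(q,(H+zg*(.08+q)).round(4),[proj(t,X).round(1).tolist() for X in top],[proj(s,X).round(1).tolist() for X in top])
S=state();print(R.from_quat(S["tool_rot"],scalar_first=True).as_matrix().round(3))
```

```text
upfarL [0.47329848 0.33464864 0.13711234] 0.001346103705721449
upfarR [0.45690146 0.17815654 0.13463493] 0.0010364283939983336
botfarL [0.53360588 0.32974642 0.04428489] 0.0020842638641961606
botfarR [0.5156062  0.17304101 0.04248646] 0.001128317095616283
upnearL [0.44831144 0.33962389 0.11711489] 0.0009916167375688938
upnearR [0.43358553 0.18111445 0.11999342] 0.0011886083674656155
upfarL upfarR 0.1573682823287596 [0.1041952  0.99443226 0.01574274]
botfarL botfarR 0.15774603033666948 [0.11410539 0.99340323 0.01140075]
upfarL botfarL 0.11080590737050316 [-0.54426153  0.04424145  0.83774822]
upfarR botfarR 0.1093789525552356 [-0.53670966  0.0467689   0.84246983]
upfarR upnearR 0.027690353926021902 [ 0.84202353 -0.10682091  0.52875861]
yaw -0.10439764961426214
yaw -0.11436192959547421
0.0 [ 0.5009 -0.3611  0.1455] [[417.9, 228.4], [412.3, 228.7], [422.0, 207.0], [416.2, 207.4]] [[113.4, 172.3], [118.5, 171.7], [107.7, 180.2], [113.2, 179.5]]
0.01 [ 0.4952 -0.3615  0.1537] [[419.4, 230.3], [413.8, 230.7], [423.6, 208.9], [417.7, 209.2]] [[112.6, 169.3], [117.8, 168.7], [106.9, 177.0], [112.4, 176.4]]
0.015 [ 0.4923 -0.3616  0.1578] [[420.2, 231.3], [414.5, 231.6], [424.4, 209.8], [418.5, 210.1]] [[112.2, 167.8], [117.4, 167.2], [106.4, 175.5], [112.0, 174.8]]
0.02 [ 0.4894 -0.3618  0.1619] [[421.0, 232.3], [415.3, 232.6], [425.2, 210.7], [419.3, 211.0]] [[111.8, 166.3], [117.0, 165.7], [106.0, 173.9], [111.6, 173.2]]
0.025 [ 0.4866 -0.362   0.166 ] [[421.7, 233.3], [416.0, 233.6], [426.0, 211.6], [420.1, 212.0]] [[111.4, 164.8], [116.6, 164.2], [105.6, 172.3], [111.1, 171.7]]
[[ 0.892 -0.     0.453]
 [-0.453 -0.     0.892]
 [ 0.    -1.    -0.   ]]
```

```bash
cat >> h.py <<'E'
def RT(y,z):
    y=np.array(y)/np.linalg.norm(y); z=np.array(z,float); z-=y*(z@y); z/=np.linalg.norm(z)
    return R.from_matrix(np.c_[np.cross(y,z),y,z])
def row(p,Rt=None):
    S=state(); R0=R.from_quat(S["tool_rot"],scalar_first=True)
    w=(Rt*R0.inv()).as_rotvec() if Rt is not None else np.zeros(3)
    print("t",round(S["time"],2),"row",((np.array(p)-S["ee_pos"])*100).round(2).tolist(),w.round(3).tolist(),"n rot",np.linalg.norm(w)/.125,"n pos",np.linalg.norm(np.array(p)-S["ee_pos"])/.0417)
psi=-.109; A=np.radians(35)
xh=np.array([np.cos(psi),np.sin(psi),0]);Z=np.array([0,0,1.])
zb=-np.sin(A)*xh+np.cos(A)*Z; xb=np.cos(A)*xh+np.sin(A)*Z
TC=np.array([.4523,.2582,.1268]); RB=RT(-zb,xb); GB=TC-.049*zb
th=.067;xs=np.array([np.cos(th),np.sin(th),0]);ys=np.array([-np.sin(th),np.cos(th),0])
ST=np.array([.5316,-.1335,0]); FE=ST+.113*xs+.13*Z
zg=-np.sin(A)*xs+np.cos(A)*Z; GG=ST+.08*Z-.225*ys+(.08+.011)*zg; RG=RT(-zg,-ys); TG=GG-.019*zg
RP=RT(-Z,xs)
E
python3 - <<'E'
from h import *
row(GB+.1*zb,RB); print(GB)
E
```

```text
t 0.5 row [12.9, -31.82, -3.69] [0.309, -0.571, -1.17] n rot 10.704366915946158 n pos 8.280832880806543
[0.48023845 0.25514259 0.08666155]
```

Call:
step_arm(motion=[1.2,-2.9,0,0.028,-0.052,-0.106,2.3,-5.8,0,0.056,-0.104,-0.213,3.5,-8.7,0,0.084,-0.156,-0.319,4.7,-11.6,0,0.112,-0.208,-0.425,5.9,-14.5,0,0.14,-0.26,-0.532,7.0,-17.4,0,0.169,-0.311,-0.638,8.2,-20.2,0,0.197,-0.363,-0.745,9.4,-23.1,-1,0.225,-0.415,-0.851,10.6,-26.0,-2,0.253,-0.467,-0.957,11.7,-28.9,-3,0.281,-0.519,-1.064,12.9,-31.8,-3.7,0.309,-0.571,-1.17,12.9,-31.8,-3.7,0.309,-0.571,-1.17], hand=1)

```text
time: 1.5
ee_pos: [0.4216, 0.2579, 0.1649]
tool_rot: [-0.589, 0.309, -0.345, 0.662]
wrist_force: [-0.3, 0.7, 0.2]
gripper_width: 0.094
```

Run:
```python
from h import *
row(GB+.1*zb,RB);row(GB,RB); print(state()["joint_pos"].round(2),state()["wrist_force"])
s=cam("scene");crop(s,255,70,160,120,5,"s1.png")
t=cam("top");crop(t,150,180,110,120,5,"t1.png")
```

```text
t 1.5 row [0.16, 0.35, 0.36] [0.002, -0.003, 0.006] n rot 0.056835917588106855 n pos 0.1266933142811922
t 1.5 row [5.86, -0.27, -7.83] [0.002, -0.003, 0.006] n rot 0.056835917588106855 n pos 2.345756743876672
[ 0.51 -0.33  2.29 -0.52  0.74  0.94] [-0.2979202   0.69502883  0.19739392]
```

View pics/s1.png

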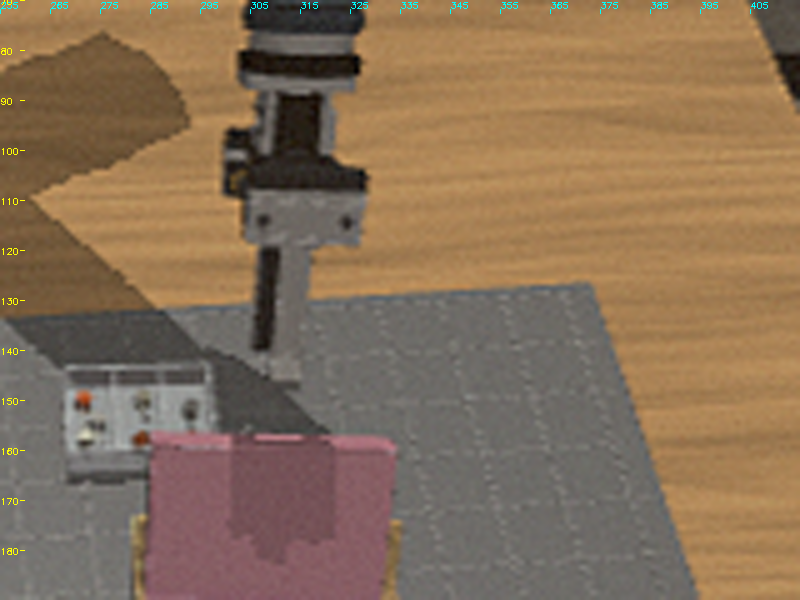

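View pics/t1.png

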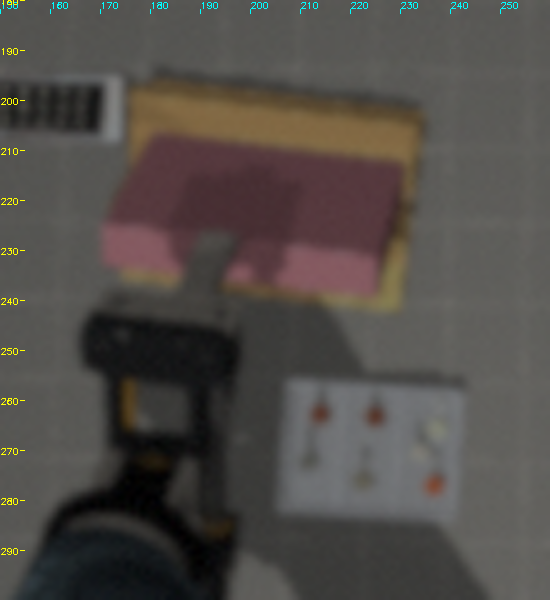

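The pictures show the open gripper square to the blank and centred over its top edge (scene ~(308,145), top ~(193,240)), with the bit box clear to the side. Going in.

Call:
step_arm(motion=[1.2,0.2,-1.6,0,0,0.006,2.4,0.1,-3.1,0,0,0.006,3.5,0,-4.7,0,0,0.006,4.7,-0.2,-6.3,0,0,0.006,5.9,-0.3,-7.8,0,0,0.006,5.9,-0.3,-7.8,0,0,0.006])

```text
time: 2.1
ee_pos: [0.4827, 0.2586, 0.0886]
tool_rot: [-0.594, 0.311, -0.343, 0.658]
wrist_force: [-0.3, 0.7, 0.3]
gripper_width: 0.094
```

Call:
step_arm(motion=[0,0,0,0,0,0,0,0,0,0,0,0,0,0,0,0,0,0,0,0,0,0,0,0,0,0,0,0,0,0,0,0,0,0,0,0,0,0,0,0,0,0], hand=0, force=15)

```text
time: 2.68
ee_pos: [0.4827, 0.2587, 0.089]
tool_rot: [-0.594, 0.311, -0.343, 0.658]
wrist_force: [0.3, -0.6, -0.8]
gripper_width: 0.0509
```

Run:
```python
from h import *
row(GB,RB); S=state();print(S["gripper_width"],S["joint_pos"].round(2),S["wrist_force"])
s=cam("scene");crop(s,255,90,130,120,5,"s2.png")
```

```text
t 2.68 row [-0.25, -0.35, -0.24] [0.001, -0.003, -0.007] n rot 0.06195598503803492 n pos 0.11749826148434238
0.050936381542751215 [ 0.44 -0.06  2.22 -0.63  0.52  1.02] [ 0.28813946 -0.60933741 -0.83127894]
```

View pics/s2.png

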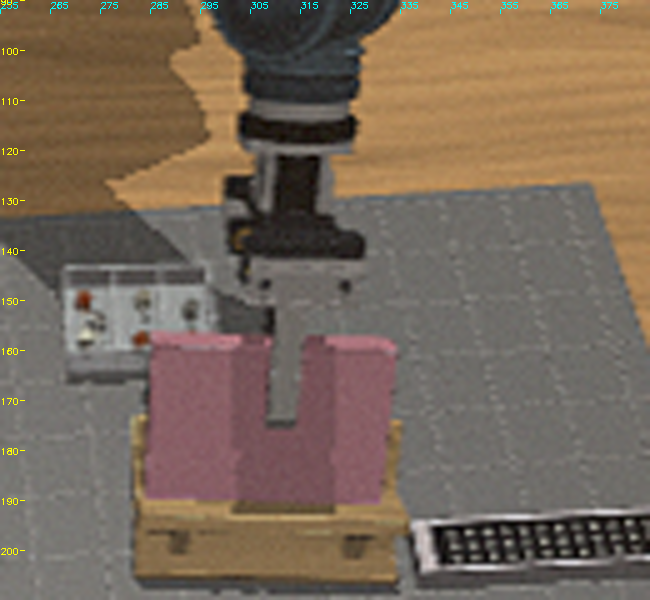

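Call:
step_arm(motion=[-0.3,-0.3,-0.2,0,0,-0.007,-0.3,-0.3,-0.2,0,0,-0.007,-0.3,-0.3,-0.2,0,0,-0.007,-0.3,-0.3,-0.2,0,0,-0.007,-0.3,-0.3,-0.2,0,0,-0.007,-0.3,-0.3,-0.2,0,0,-0.007,-0.3,-0.3,-0.2,0,0,-0.007,-0.3,-0.3,-0.2,0,0,-0.007])

```text
time: 3.4
ee_pos: [0.4804, 0.2557, 0.0876]
tool_rot: [-0.592, 0.309, -0.344, 0.66]
wrist_force: [2.7, -3.7, 3.1]
gripper_width: 0.0299
```

Run:
```python
from h import *
row(GB,RB); S=state();print(S["gripper_width"],S["joint_pos"].round(2),S["wrist_force"])
```

```text
t 3.4 row [-0.01, -0.05, -0.09] [0.002, -0.002, -0.0] n rot 0.017409696254099397 n pos 0.0251644356205356
0.029917993948744552 [ 0.44 -0.06  2.23 -0.64  0.52  1.03] [ 2.7447326  -3.65727167  3.10566461]
```

Call:
step_arm(motion=[-0.6,0,1.0,0,0,0,-1.7,0.2,2.5,0,0,0,-2.9,0.3,4.2,0,0,0,-4.0,0.4,6.5,0,0,0,-4.5,0.4,9.5,0,0,0,-4.5,0.4,13,0,0,0,-4.5,0.4,16,0,0,0,-4.5,0.4,18,0,0,0,-4.5,0.4,18,0,0,0])

```text
time: 4.15
ee_pos: [0.4364, 0.261, 0.2721]
tool_rot: [-0.594, 0.306, -0.343, 0.66]
wrist_force: [-0.6, 0.5, -0.6]
gripper_width: 0.0299
```

Run:
```python
from h import *
P=FE-.015*xs+.0*ys+(.08-.019)*Z; print("place TCP",P,"FE",FE)
row(P-.06*xs+.08*Z,RP); S=state();print(S["gripper_width"],S["joint_pos"].round(2),S["wrist_force"])
s=cam("scene");crop(s,230,70,160,120,5,"s3.png")
```

```text
place TCP [ 0.62938012 -0.12693891  0.191     ] FE [ 0.64434647 -0.12593466  0.13      ]
t 4.15 row [13.31, -39.19, -0.11] [0.009, 0.616, 0.171] n rot 5.1105271275532225 n pos 9.926081184498734
0.029928126534134705 [ 0.5  -0.44  2.16 -0.42  0.93  0.77] [-0.59845481  0.47712741 -0.56597487]
```

View pics/s3.png

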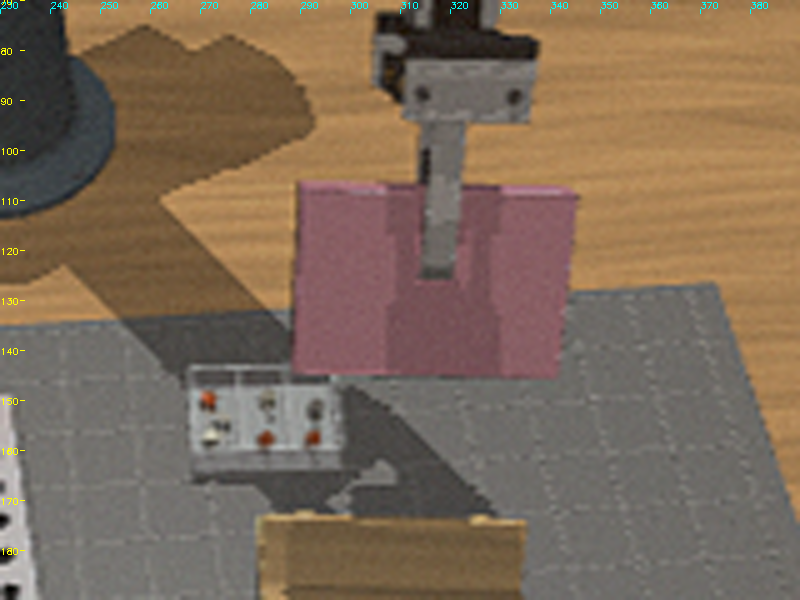

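The blank is gripped near its middle and clear of the stand. Now carrying it in front of the fence.

Call:
step_arm(motion=[0.5,-2,0.5,0,0,0,1.5,-5,1,0.001,0.06,0.02,2.7,-8.5,1,0.002,0.14,0.04,4,-12,1,0.003,0.22,0.06,5.3,-16,1,0.004,0.3,0.08,6.6,-20,1,0.005,0.38,0.1,8,-24,1,0.006,0.45,0.12,9.3,-28,1,0.007,0.52,0.14,10.7,-32,0.5,0.008,0.58,0.16,12,-35.5,0,0.009,0.616,0.171,13,-38,0,0.009,0.616,0.171,13.3,-39.2,0,0.009,0.616,0.171])

```text
time: 5.2
ee_pos: [0.5677, -0.1343, 0.2633]
tool_rot: [-0.513, 0.519, -0.486, 0.48]
wrist_force: [0.8, 1.0, -1.4]
gripper_width: 0.0298
```

Call:
step_arm(motion=[0,0,0,0,0,0,0,0,0,0,0,0])

```text
time: 5.37
ee_pos: [0.5662, -0.1335, 0.26]
tool_rot: [-0.512, 0.519, -0.489, 0.479]
wrist_force: [-0.3, 0.4, -1.5]
gripper_width: 0.0301
```

Run:
```python
from h import *
P=FE-.015*xs+.0*ys+(.08-.019)*Z; 
row(P-.06*xs+.08*Z,RP);row(P-.03*xs+.004*Z,RP); S=state();print(S["gripper_width"],S["joint_pos"].round(2),S["wrist_force"])
s=cam("scene");crop(s,120,90,150,120,5,"s4.png")
t=cam("top");crop(t,270,135,150,120,5,"t4.png")
```

```text
t 5.37 row [0.33, 0.25, 1.1] [-0.003, -0.017, 0.003] n rot 0.1369538812412571 n pos 0.2813932207027404
t 5.37 row [3.32, 0.45, -6.5] [-0.003, -0.017, 0.003] n rot 0.1369538812412571 n pos 1.7547475968564559
0.030100553213540823 [-0.42  0.06  1.67 -0.    1.43 -0.49] [-0.30713773  0.38965943 -1.49169967]
```

View pics/s4.png

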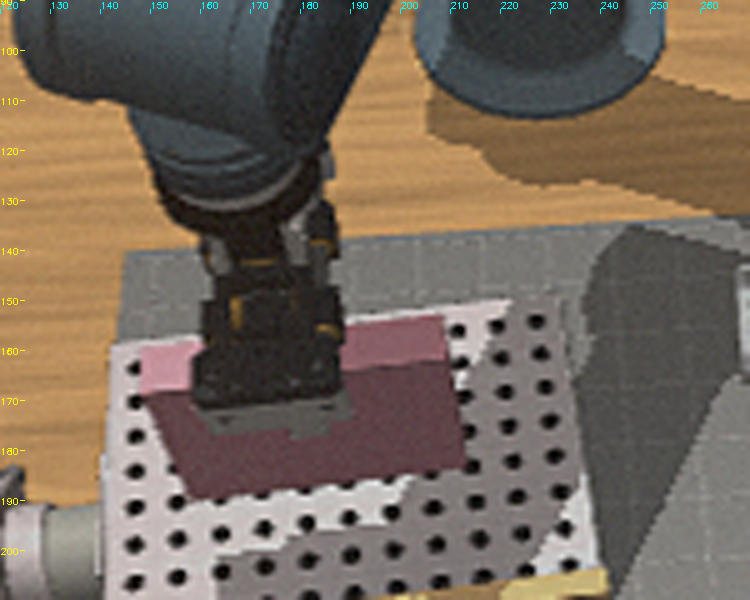

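View pics/t4.png

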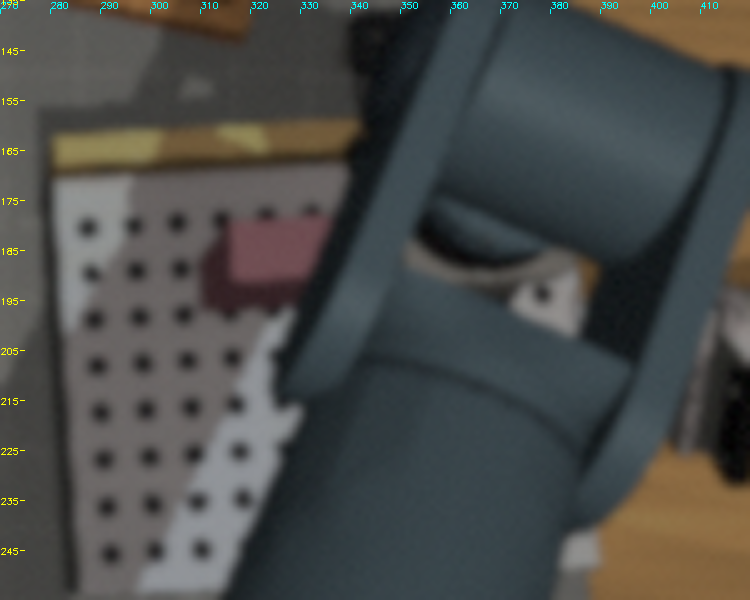

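Call:
step_arm(motion=[1,0.2,-1,-0.003,-0.017,0.003,2,0.4,-2,-0.003,-0.017,0.003,3,0.5,-3.2,-0.003,-0.017,0.003,3.3,0.5,-4.4,-0.003,-0.017,0.003,3.3,0.5,-5.2,-0.003,-0.017,0.003,3.3,0.5,-5.5,-0.003,-0.017,0.003,3.3,0.5,-5.5,-0.003,-0.017,0.003,3.3,0.5,-5.5,-0.003,-0.017,0.003])

```text
time: 6.13
ee_pos: [0.5996, -0.1273, 0.2075]
tool_rot: [0.517, -0.517, 0.481, -0.484]
wrist_force: [0.4, -0.5, -1.4]
gripper_width: 0.0301
```

Run:
```python
from h import *
P=FE-.015*xs+.0*ys+(.08-.019)*Z; 
row(P-.03*xs+.004*Z,RP); S=state();print(S["gripper_width"],S["joint_pos"].round(2),S["wrist_force"],S["torque"])
s=cam("scene");crop(s,120,90,150,120,5,"s5.png")
```

```text
t 6.13 row [-0.01, -0.16, -1.25] [0.002, 0.004, -0.002] n rot 0.03869858085813307 n pos 0.3015606808598908
0.030090715113220153 [-0.39  0.16  1.66 -0.    1.32 -0.46] [ 0.36436382 -0.4673332  -1.35074657] [ 0.00329578 -0.00880786  0.04014084]
```

View pics/s5.png

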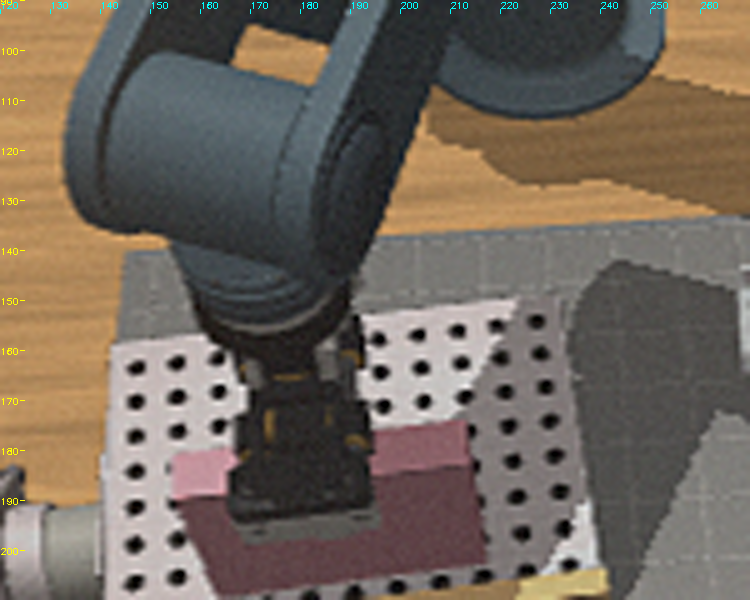

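Call:
step_arm(motion=[0.3,0,-0.4,0.002,0.004,-0.002,0.8,0,-0.8,0.002,0.004,-0.002,1.0,0,-1.0,0.002,0.004,-0.002,1.0,0,-1.0,0.002,0.004,-0.002])

```text
time: 6.52
ee_pos: [0.61, -0.1275, 0.1971]
tool_rot: [-0.516, 0.517, -0.483, 0.483]
wrist_force: [-0.7, 0.3, -0.4]
gripper_width: 0.0297
```

Run:
```python
from h import *
P=FE-.015*xs+.0*ys+(.08-.019)*Z; 
row(P,RP); S=state();print(S["wrist_force"],S["torque"])
s=cam("scene");crop(s,120,130,150,120,5,"s6.png")
```

```text
t 6.52 row [1.94, 0.06, -0.61] [-0.0, -0.0, -0.0] n rot 0.004214549110178637 n pos 0.4883080755210409
[-0.72672183  0.29897474 -0.39170207] [-0.1022977   0.04835472 -0.03798632]
```

View pics/s6.png

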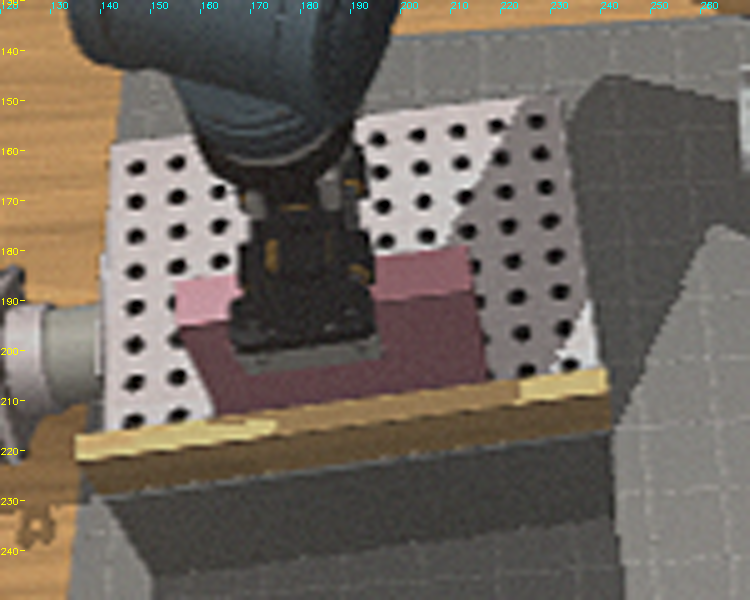

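Call:
step_arm(motion=[0.5,0,-0.2,0,0,0,1.0,0.1,-0.3,0,0,0,1.4,0.1,-0.4,0,0,0,1.7,0.1,-0.4,0,0,0,1.7,0.1,-0.4,0,0,0])

```text
time: 6.98
ee_pos: [0.6267, -0.1264, 0.1931]
tool_rot: [-0.516, 0.517, -0.484, 0.482]
wrist_force: [-2.0, 0.2, -0.8]
gripper_width: 0.03
```

Run:
```python
from h import *
P=FE-.015*xs+.0*ys+(.08-.019)*Z; 
row(P,RP); S=state();print(S["wrist_force"],S["torque"])
s=cam("scene");crop(s,120,130,150,120,5,"s7.png")
```

```text
t 6.98 row [0.27, -0.05, -0.21] [-0.0, -0.002, -0.001] n rot 0.019138790433165485 n pos 0.08148320995957037
[-1.96637251  0.16789411 -0.83754043] [-0.03233858  0.47085355 -0.03326382]
```

View pics/s7.png

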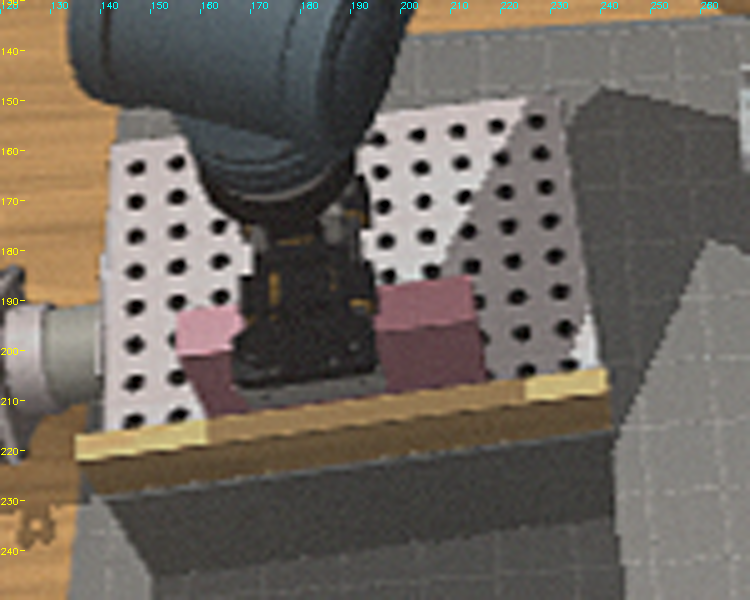

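Call:
step_arm(motion=[0.1,0,-0.1,0,0,0,0.1,0,-0.2,0,0,0,0.1,0,-0.25,0,0,0,0.1,0,-0.25,0,0,0])

```text
time: 7.37
ee_pos: [0.6268, -0.1266, 0.1907]
tool_rot: [-0.516, 0.517, -0.484, 0.482]
wrist_force: [-6.8, -0.4, 1.7]
gripper_width: 0.0299
```

Run:
```python
from h import *
P=FE-.015*xs+.0*ys+(.08-.019)*Z; 
row(P,RP); S=state();print(S["wrist_force"],S["torque"])
```

```text
t 7.37 row [0.26, -0.03, 0.03] [-0.0, -0.004, -0.0] n rot 0.03223234881092753 n pos 0.06314343531072189
[-6.82532458 -0.40636192  1.70341037] [-0.14412439  1.1185081  -0.01128852]
```

Call:
step_arm(motion=[0,0,-0.1,0,0,0,-0.05,0,-0.15,0,0,0,-0.05,0,-0.15,0,0,0])

```text
time: 7.62
ee_pos: [0.6267, -0.1267, 0.1899]
tool_rot: [-0.516, 0.517, -0.483, 0.482]
wrist_force: [-1.6, 0.6, 1.9]
gripper_width: 0.0298
```

Run:
```python
from h import *
S=state();print(S["ee_pos"],S["wrist_force"],S["torque"])
```

```text
[ 0.6267241  -0.12667578  0.18987836] [-1.60401601  0.63382353  1.91260329] [-0.06309605  0.27850492 -0.03094638]
```

Seated: light contact with fence and top. Opening.

Call:
step_arm(motion=[0,0,0,0,0,0,0,0,0,0,0,0,0,0,0,0,0,0,0,0,0,0,0,0,0,0,0,0,0,0,0,0,0,0,0,0], hand=0.75)

```text
time: 8.12
ee_pos: [0.6267, -0.1267, 0.1897]
tool_rot: [-0.516, 0.517, -0.483, 0.482]
wrist_force: [-0.7, 0.5, -0.3]
gripper_width: 0.0663
```

Call:
step_arm(motion=[0,0,1,0,0,0,0,0,3,0,0,0,0,0,6,0,0,0,0,0,9,0,0,0,-1,-1,12,0,0,0,-4,-3,14,0,0,0,-8,-5,16,0,0,0,-12,-7,17,0,0,0,-14,-9,17,0,0,0], hand=0.8)

```text
time: 8.87
ee_pos: [0.4858, -0.2168, 0.3637]
tool_rot: [-0.517, 0.517, -0.481, 0.484]
wrist_force: [0.2, -1.7, -0.1]
gripper_width: 0.0749
```

Run:
```python
from h import *
row(TG+.11*zg,RG);S=state();print(S["joint_pos"].round(2),S["gripper_width"])
s=cam("scene");crop(s,90,130,160,120,5,"s8.png")
t=cam("top");crop(t,270,135,150,120,5,"t8.png")
```

```text
t 8.87 row [-4.32, -14.81, -13.46] [0.514, -0.446, -1.518] n rot 13.309762845215234 n pos 4.910865463566507
[-0.63 -0.12  1.66 -0.    1.6  -0.7 ] 0.0749447356776122
```

View pics/s8.png

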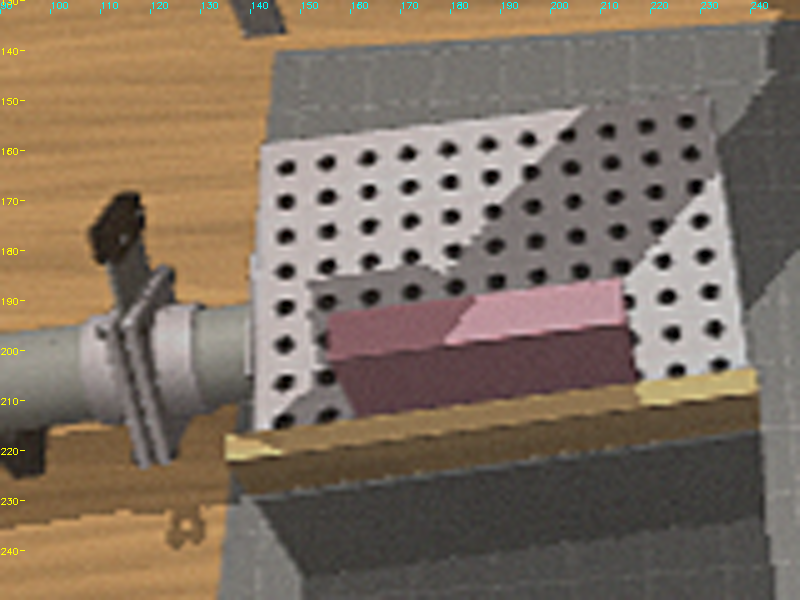

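View pics/t8.png

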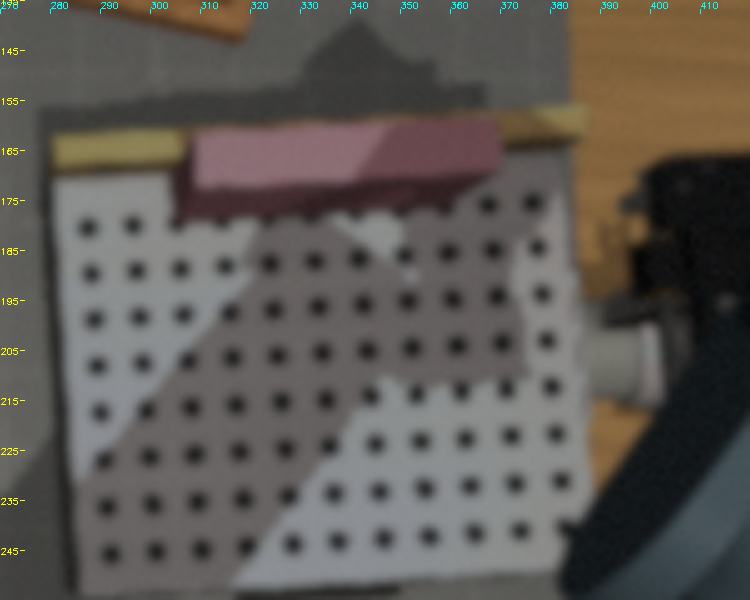

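Run:
```python
from h import *
s=cam("scene");t=cam("top")
def st(X): d=X-FE; return np.array([d@xs,d@ys,d[2]]).round(4)
for n,p in [("nearL",(214,185.3)),("farL",(216,194.3)),("farR",(156.8,201.3)),("nearR",(155.3,191.5))]: print("scene",n,st(onz(s,p,.24)))
for n,p in [("nearL",(308.5,172)),("farL",(307.5,161.5)),("nearR",(369.5,168.5)),("farR",(369,158))]: print("top",n,st(onz(t,p,.24)))
print("scene bottom nearR none; top bottom near edge", st(onz(t,(305,179),.13)))
```

```text
scene nearL [-0.0296  0.0813  0.11  ]
scene farL [0.0002 0.0841 0.11  ]
scene farR [-0.0014 -0.0742  0.11  ]
scene nearR [-0.0331 -0.078   0.11  ]
top nearL [-0.0325  0.0813  0.11  ]
top farL [-0.0045  0.0818  0.11  ]
top nearR [-0.0328 -0.0782  0.11  ]
top farR [-0.0048 -0.0797  0.11  ]
scene bottom nearR none; top bottom near edge [-0.0319  0.0764 -0.    ]
```

Call:
step_arm(motion=[-0.4,-1.2,0,0.039,-0.034,-0.115,-0.8,-2.4,0,0.078,-0.068,-0.23,-1.2,-3.6,0,0.117,-0.101,-0.345,-1.6,-4.8,0,0.156,-0.135,-0.46,-2,-6,0,0.195,-0.169,-0.575,-2.4,-7.5,0,0.234,-0.203,-0.69,-2.8,-9,0,0.273,-0.237,-0.805,-3.2,-10.5,0,0.312,-0.27,-0.92,-3.6,-12,0,0.35,-0.304,-1.035,-4,-13.5,-1,0.39,-0.338,-1.15,-4.3,-14.8,-2,0.43,-0.372,-1.265,-4.3,-14.8,-4,0.468,-0.406,-1.38], hand=0.6)

```text
time: 10.07
ee_pos: [0.4443, -0.3676, 0.3223]
tool_rot: [0.274, 0.122, 0.681, -0.668]
wrist_force: [-0.1, 0.0, -0.5]
gripper_width: 0.0568
```

Run:
```python
from h import *
row(TG+.11*zg,RG);S=state();print(S["joint_pos"].round(2),S["gripper_width"])
```

```text
t 10.07 row [-0.18, 0.26, -9.32] [0.048, -0.039, -0.144] n rot 1.24980891711018 n pos 2.236761125219056
[-1.15 -0.2   1.88  0.56  1.34  0.09] 0.05677890933906063
```

Call:
step_arm(motion=[-0.2,0.3,-2,0.024,-0.02,-0.072,-0.2,0.3,-5,0.048,-0.039,-0.144,-0.2,0.3,-7.5,0.048,-0.039,-0.144,-0.2,0.3,-9.3,0.048,-0.039,-0.144,-0.2,0.3,-9.3,0.048,-0.039,-0.144])

```text
time: 10.48
ee_pos: [0.442, -0.3614, 0.2241]
tool_rot: [0.234, 0.189, 0.685, -0.664]
wrist_force: [-0.2, 0.7, -0.1]
gripper_width: 0.0561
```

Run:
```python
from h import *
row(TG+.11*zg,RG);row(TG,RG);S=state();print(S["joint_pos"].round(2),S["gripper_width"])
s=cam("scene");crop(s,60,90,160,120,5,"s9.png")
t=cam("top");crop(t,350,155,140,120,5,"t9.png")
```

```text
t 10.48 row [0.05, -0.36, 0.49] [-0.009, -0.003, -0.002] n rot 0.07731482823308222 n pos 0.1465082529321961
t 10.48 row [6.34, 0.07, -8.52] [-0.009, -0.003, -0.002] n rot 0.07731482823308222 n pos 2.546658189826129
[-1.17 -0.16  2.04  0.64  1.14  0.1 ] 0.056078496876279554
```

View pics/s9.png

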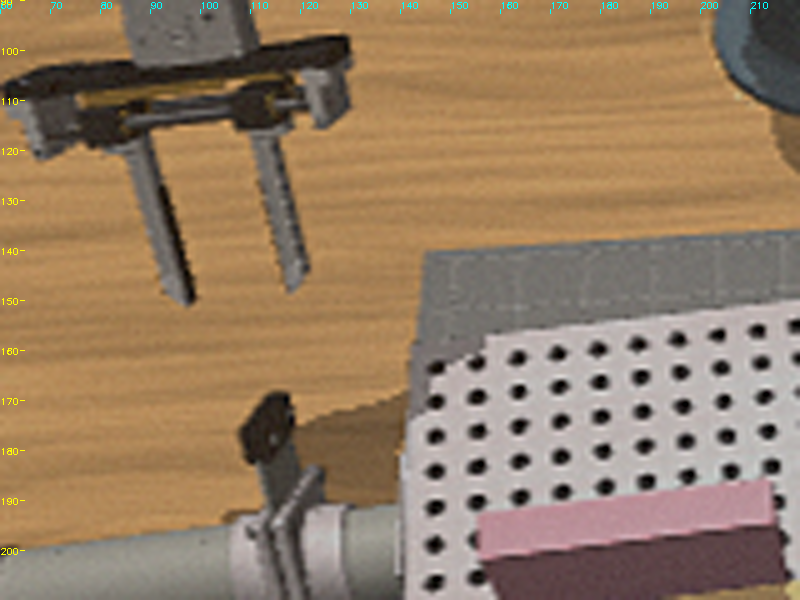

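View pics/t9.png

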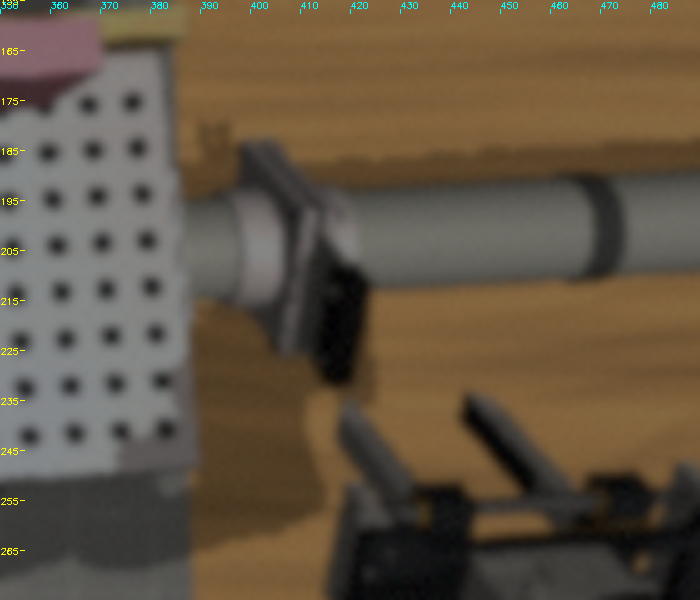

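Call:
step_arm(motion=[1.3,-0.2,-1.5,-0.009,-0.003,-0.002,2.5,-0.1,-3.2,-0.009,-0.003,-0.002,3.8,0,-5.0,-0.009,-0.003,-0.002,5,0,-6.7,-0.009,-0.003,-0.002,5.8,0.1,-7.8,-0.009,-0.003,-0.002,6.3,0.1,-8.4,-0.009,-0.003,-0.002,6.3,0.1,-8.4,-0.009,-0.003,-0.002])

```text
time: 11.17
ee_pos: [0.5073, -0.3628, 0.1455]
tool_rot: [0.237, 0.19, 0.678, -0.669]
wrist_force: [-0.9, 0.7, 1.4]
gripper_width: 0.0561
```

Run:
```python
from h import *
row(TG,RG);S=state();print(S["joint_pos"].round(2),S["wrist_force"])
s=cam("scene");crop(s,80,120,80,100,6,"s10.png")
t=cam("top");crop(t,380,175,100,80,6,"t10.png")
```

```text
t 11.17 row [-0.18, 0.2, -0.65] [0.007, 0.004, -0.001] n rot 0.06369533970019094 n pos 0.1696104817203124
[-1.04  0.05  2.    0.7   0.92  0.07] [-0.88624748  0.66991588  1.40921959]
```

View pics/s10.png

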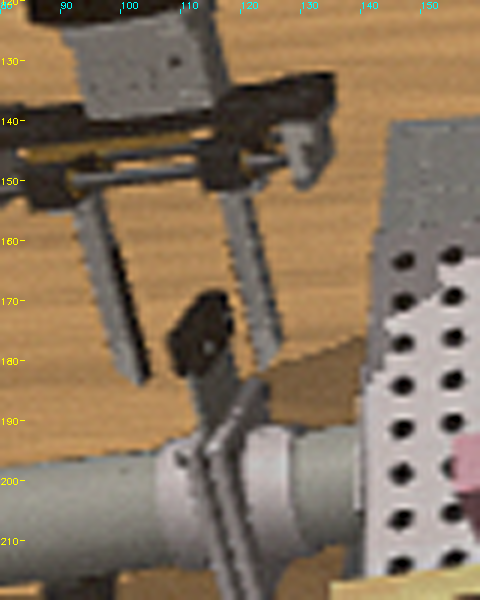

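View pics/t10.png

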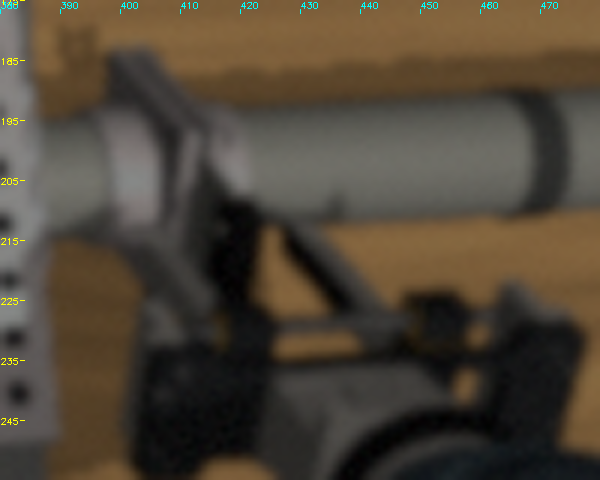

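Call:
step_arm(motion=[-0.2,0.3,-0.5,0.007,0.004,0,-0.2,0.3,-0.5,0.007,0.004,0,-0.2,0.3,-0.5,0.007,0.004,0,-0.2,0.3,-0.5,0.007,0.004,0,-0.2,0.3,-0.5,0.007,0.004,0,-0.2,0.3,-0.5,0.007,0.004,0,-0.2,0.3,-0.5,0.007,0.004,0,-0.2,0.3,-0.5,0.007,0.004,0], hand=0, force=35)

```text
time: 11.93
ee_pos: [0.5048, -0.3622, 0.1422]
tool_rot: [0.235, 0.191, 0.679, -0.669]
wrist_force: [0.8, -5.4, -2.6]
gripper_width: 0.0152
```

Run:
```python
from h import *
row(TG,RG);S=state();print(S["gripper_width"],S["wrist_force"])
s=cam("scene");crop(s,80,120,80,100,6,"s11.png")
print(zg)
```

```text
t 11.93 row [0.07, 0.14, -0.32] [0.005, 0.001, 0.002] n rot 0.042992274882267055 n pos 0.08508931621435258
0.015213077880414141 [ 0.75929492 -5.40939948 -2.62160148]
[-0.57228953 -0.03840088  0.81915204]
```

View pics/s11.png

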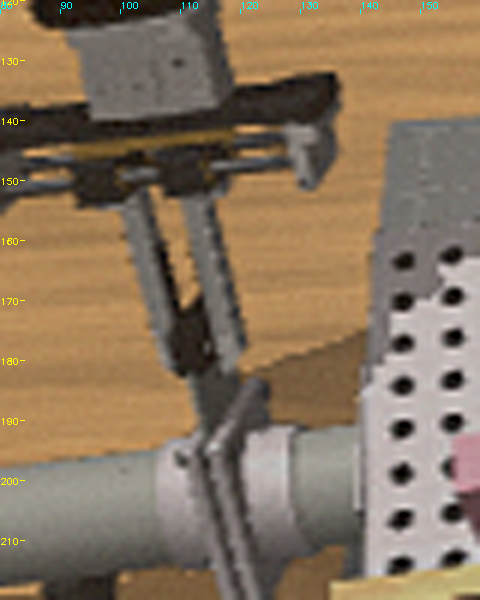

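Call:
step_arm(motion=[-0.3,0,0.4,0,0,0,-0.7,0,1.0,0,0,0,-1.1,-0.1,1.6,0,0,0,-1.6,-0.1,2.3,0,0,0,-2.0,-0.1,2.9,0,0,0,-2.4,-0.2,3.4,0,0,0,-2.6,-0.2,3.7,0,0,0])

```text
time: 12.57
ee_pos: [0.4788, -0.3639, 0.1792]
tool_rot: [0.235, 0.191, 0.679, -0.668]
wrist_force: [5.8, -2.4, -3.4]
gripper_width: 0.0159
```

Run:
```python
from h import *
S=state();d=S["ee_pos"]-np.array([.5048,-.3622,.1422]);print("along",d@zg,"perp",d-d@zg*zg,S["gripper_width"],S["wrist_force"])
s=cam("scene");crop(s,80,120,80,100,6,"s12.png")
```

```text
along 0.04529998041806705 perp [-9.55829209e-05  2.60458446e-05 -6.55567200e-05] 0.015856330659690766 [ 5.84871316 -2.36918672 -3.35926596]
```

View pics/s12.png

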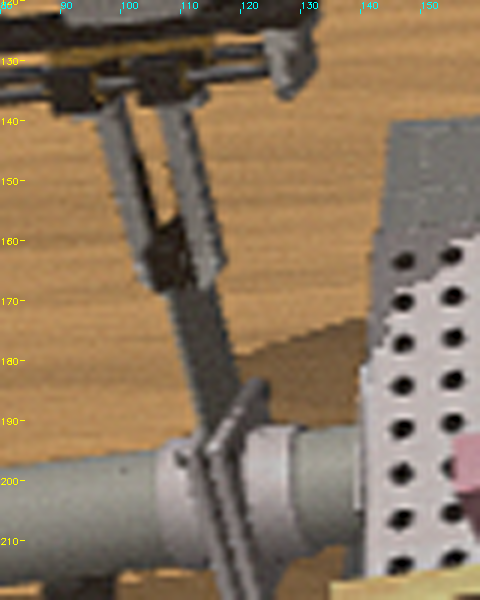

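The slide follows the gripper (bar now at about (110,163), plate longer). I'll keep pulling in small steps until the stop shows in the force.

Call:
step_arm(motion=[-0.2,0,0.3,0,0,0,-0.4,0,0.6,0,0,0,-0.6,0,0.8,0,0,0,-0.6,0,0.8,0,0,0])

```text
time: 12.95
ee_pos: [0.4727, -0.3643, 0.1881]
tool_rot: [0.235, 0.191, 0.679, -0.669]
wrist_force: [1.2, -0.9, 1.6]
gripper_width: 0.0157
```

Run:
```python
from h import *
S=state();d=S["ee_pos"]-np.array([.5048,-.3622,.1422]);print("along",d@zg,"perp",d-d@zg*zg,S["gripper_width"],S["wrist_force"],S["wrist_force"]@zg)
```

```text
along 0.056023379431929365 perp [-5.95666087e-05  4.79888658e-05 -3.93657465e-05] 0.01573806572372365 [ 1.21585864 -0.85013498  1.58514746] 0.6352995430957624
```

Call:
step_arm(motion=[-0.2,0,0.3,0,0,0,-0.4,0,0.5,0,0,0,-0.4,0,0.6,0,0,0,-0.4,0,0.6,0,0,0])

```text
time: 13.28
ee_pos: [0.4696, -0.3644, 0.1893]
tool_rot: [0.233, 0.193, 0.679, -0.669]
wrist_force: [34.8, -17.0, -33.9]
gripper_width: 0.0158
```

Run:
```python
from h import *
S=state();d=S["ee_pos"]-np.array([.5048,-.3622,.1422]);print("along",d@zg,"perp",d-d@zg*zg,S["gripper_width"],S["wrist_force"],S["wrist_force"]@zg)
```

```text
along 0.058822043484309555 perp [-1.56889963e-03  3.76890148e-05 -1.09432374e-03] 0.01575427728848009 [ 34.76926154 -16.95771169 -33.93324711] -47.04338194772632
```

The pulled force jumped to 47 N at 58.8 mm of pull. With the start estimated at about 11 mm open, that puts the slide at the 70 mm stop. Relaxing and releasing.

Call:
step_arm(motion=[0,0,0,0,0,0,0,0,0,0,0,0])

```text
time: 13.45
ee_pos: [0.4702, -0.3645, 0.1887]
tool_rot: [0.233, 0.193, 0.678, -0.669]
wrist_force: [5.3, -3.4, -3.1]
gripper_width: 0.0158
```

Call:
step_arm(motion=[0,0,0,0,0,0,0,0,0,0,0,0,0,0,0,0,0,0,0,0,0,0,0,0,0,0,0,0,0,0,0,0,0,0,0,0,0,0,0,0,0,0], hand=0.7)

```text
time: 14.03
ee_pos: [0.4702, -0.3646, 0.1887]
tool_rot: [0.233, 0.193, 0.678, -0.669]
wrist_force: [0.6, 0.2, 0.1]
gripper_width: 0.0593
```

Run:
```python
from h import *
S=state();d=S["ee_pos"]-np.array([.5048,-.3622,.1422]);print("along",d@zg,"perp",d-d@zg*zg,S["gripper_width"],S["wrist_force"])
s=cam("scene");crop(s,70,90,90,120,5,"s13.png")
```

```text
along 0.05803306687932637 perp [-0.00142634 -0.00012676 -0.00100244] 0.05927632731465297 [0.64824046 0.1656748  0.09524021]
```

View pics/s13.png

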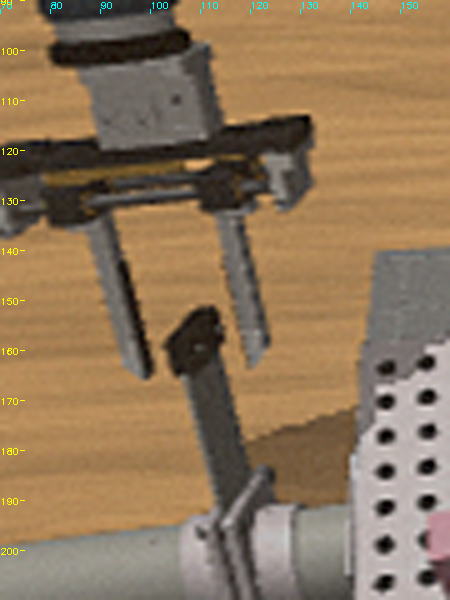

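Both fingers are clear of the bar at (107,157). Withdrawing along the slide axis.

Call:
step_arm(motion=[-0.9,-0.1,1.3,0,0,0,-2.3,-0.2,3.3,0,0,0,-4,-0.3,5.7,0,0,0,-5.2,-0.4,8,0,0,0,-6,-0.4,10.5,0,0,0,-7,-0.4,13,0,0,0,-7,-0.4,15,0,0,0,-7,-0.4,15,0,0,0])

```text
time: 14.75
ee_pos: [0.4005, -0.3704, 0.3442]
tool_rot: [0.235, 0.194, 0.675, -0.672]
wrist_force: [0.4, -0.7, 1.2]
gripper_width: 0.0656
```

Run:
```python
from h import *
s=cam("scene");t=cam("top");crop(s,80,120,160,120,5,"s14.png");crop(t,290,145,150,110,5,"t14.png")
H=ST+.08*Z-.225*ys; xg=np.cos(A)*xs+np.sin(A)*Z
for q in(.062,.066,.07):
    top=[H+zg*(.08+q+.012)+i*xg*.035+j*ys*.008 for i in(-1,1) for j in(-1,1)]
    print(q,[proj(t,X).round(1).tolist() for X in top],[proj(s,X).round(1).tolist() for X in top])
print(state()["ee_pos"])
cv2.imwrite("pics/sf.png",cv2.cvtColor(s["frame"],cv2.COLOR_RGB2BGR))
```

```text
0.062 [[427.8, 241.0], [421.9, 241.3], [432.4, 218.8], [426.3, 219.2]] [[108.5, 153.5], [113.8, 152.9], [102.4, 160.4], [108.0, 159.8]]
0.066 [[428.5, 241.8], [422.5, 242.2], [433.2, 219.6], [427.0, 220.0]] [[108.2, 152.3], [113.5, 151.7], [102.0, 159.1], [107.7, 158.5]]
0.07 [[429.1, 242.7], [423.2, 243.0], [433.9, 220.4], [427.7, 220.8]] [[107.8, 151.1], [113.1, 150.5], [101.7, 157.8], [107.3, 157.2]]
[ 0.40011425 -0.36870197  0.33882602]
```

View pics/s14.png

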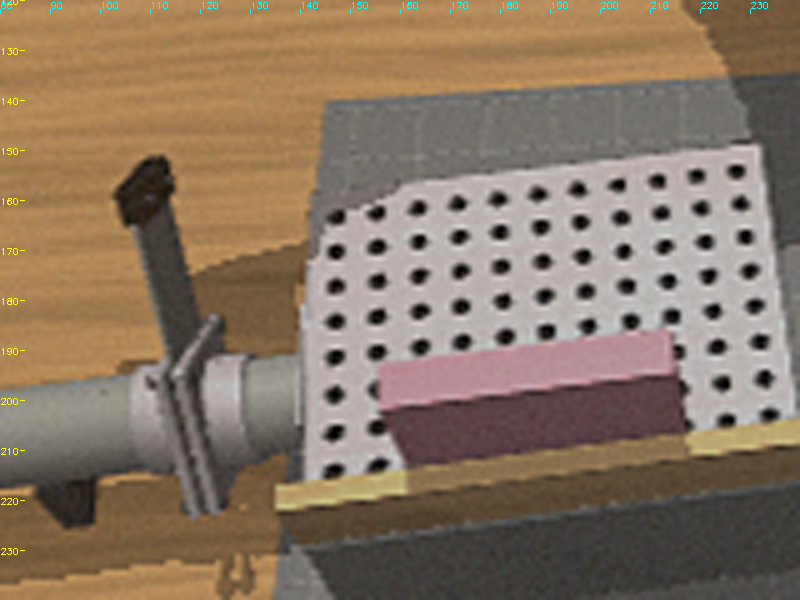

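View pics/t14.png

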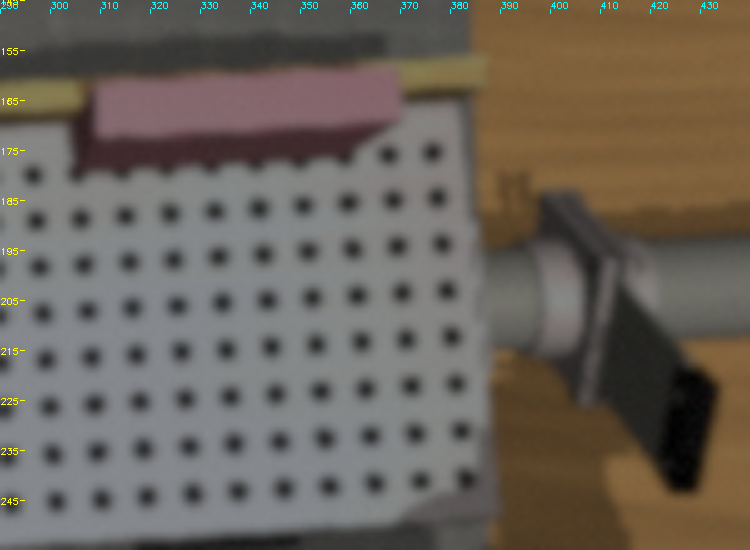

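View pics/sf.png

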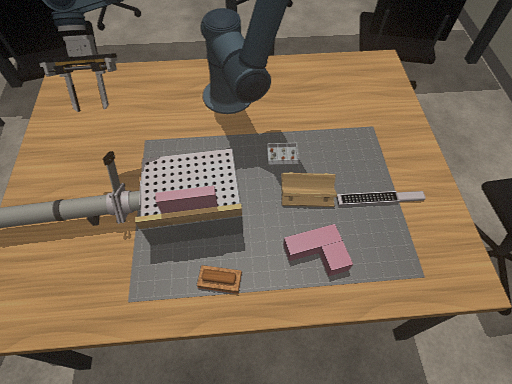

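The gate bar sits where a 70 mm opening projects (top view lower end ~y 243, scene top ~y 150). The blank is upright and flat along the fence, and the bystanders haven't moved. Handing in.

```bash
python3 -c "
from workcell import *
print(hand_in())"
```

```text
the job is handed in; nothing more can be done
None
```

The blast gate is open to its end stop, and the foam blank stands upright against the fence. Both are released, and the job was handed in at about 15 s with the arm clear. `hand_in()` gives no verdict.

- **Blank:** I lifted it off the stand, stood it on a long edge on the perforated top, and pressed it lightly against the fence and the top before letting go. Both cameras show it upright and parallel to the fence, with its middle within about 3 mm of the fence's middle.
- **Gate:** The slide moved about 59 mm before the pull force jumped to 47 N at the stop. From my estimate of about 11 mm open at the start, that makes 70 mm. The final pictures also match a 70 mm opening.
- **Other things on the table:** They look unmoved in the final picture; I did not measure their shifts.
- **Disagreement:** Contact with the fence came about 2.5 mm nearer the robot than my averaged estimate, and the two cameras differed by about 4 mm on the fence's front face. I went by the contact, so this should not affect the gap.

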